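# Put the paint bottles and jars back in the modular desk rack

## Task

Clear the carry tray: take the four paint bottles and jars out of it and put them back in the plywood desk rack, each standing fully down in the module whose round well is made for its size, one to a module. Keep them upright all the way, and leave the brush pot and the roll of tape where they are.

Things in the scene. Friction and masses are not known exactly. Their poses are not given: they have to be found in the camera images.
- dropper: Slim white dropper bottle with a pointed black cap, closed. Round body 26 mm in diameter and straight from the foot to 70 mm up, narrow cap above it, 96 mm tall in all. About 30 g. Origin at the centre of its underside, z up through the cap. Grip it by the straight body, 50 mm up. Starts in the fixed carry tray: walls 30 mm high, floor 5 mm above the table, four compartments in a straight row, 88 mm apart.
- bottle: White round squeeze bottle with a black screw cap, closed. Body 38 mm in diameter and straight from the foot to 76 mm up, cap 25 mm in diameter above it, 100 mm tall in all. About 110 g. Origin at the centre of its underside, z up. Grip it by the straight body, about 58 mm above its foot. Starts in the fixed carry tray: walls 30 mm high, floor 5 mm above the table, four compartments in a straight row, 88 mm apart.
- jar_small: The smaller white paint jar with a flat black screw lid as wide as the jar: 50 mm in diameter, 70 mm tall, lid the top 18 mm. About 140 g. Origin at the centre of its underside, z up. Grip it by the lid, about 55 mm above its foot. Starts in the fixed carry tray: walls 30 mm high, floor 5 mm above the table, four compartments in a straight row, 88 mm apart.
- jar_large: The larger white paint jar with a flat black screw lid as wide as the jar: 62 mm in diameter, 78 mm tall, lid the top 20 mm. About 240 g. Origin at the centre of its underside, z up. Grip it by the lid, about 62 mm above its foot. Starts in the fixed carry tray: walls 30 mm high, floor 5 mm above the table, four compartments in a straight row, 88 mm apart.
- module_36: Rack module with a 36 mm round well, for the slim dropper bottle (26 mm): fixed plywood box 85 x 85 mm, 28 mm high, well in the middle of its top, 23 mm deep to a dark floor 5 mm above the underside. Origin: centre of the underside, 8 mm above the table; z up, y along the row. The four modules stand in a straight row in any order, centres 86 mm apart.
- module_48: Rack module with a 48 mm round well, for the squeeze bottle (38 mm): fixed plywood box 85 x 85 mm, 28 mm high, well in the middle of its top, 23 mm deep to a dark floor 5 mm above the underside. Origin: centre of the underside, 8 mm above the table; z up, y along the row. The four modules stand in a straight row in any order, centres 86 mm apart.
- module_60: Rack module with a 60 mm round well, for the smaller jar (50 mm): fixed plywood box 85 x 85 mm, 28 mm high, well in the middle of its top, 23 mm deep to a dark floor 5 mm above the underside. Origin: centre of the underside, 8 mm above the table; z up, y along the row. The four modules stand in a straight row in any order, centres 86 mm apart.
- module_72: Rack module with a 72 mm round well, for the larger jar (62 mm): fixed plywood box 85 x 85 mm, 28 mm high, well in the middle of its top, 23 mm deep to a dark floor 5 mm above the underside. Origin: centre of the underside, 8 mm above the table; z up, y along the row. The four modules stand in a straight row in any order, centres 86 mm apart.
- brush_pot: Bystander: steel pot of paint brushes, 72 mm across and 95 mm high, brushes up to about 230 mm, loose. Origin at the centre of its underside.
- tape_roll: Bystander: roll of paper tape lying flat, 96 mm across, 24 mm high, loose. Origin at the centre of its underside.

How it is judged:
By the outcome, as a careful person would: the job done as asked, in the order asked, and still so for the second after the job is handed in, with the robot touching nothing.
It also fails if it takes over 90 s, if anything falls off the work surface, if the arm or the gripper's body presses on something with over 40 N, if the wrist force passes 120 N, or if a joint passes its speed limit or range.

## Robot

A 6-joint arm with a two-finger parallel gripper is mounted at the origin on the work surface. World frame = base frame: x ahead of the robot, y to its left, z up, the work surface at z = 0. Lengths are in mm, angles in rad, forces in N, time in s.
With the tool pointing down it reaches from about 425 to 925 mm from the base axis. Payload 12.5 kg.
Tool frame: the origin (TCP) lies at the very end of the fingers, on their centre line; the grasp point (between the pads) lies 19 mm behind it (robot.grasp_offset is the distance from the TCP to the grasp point, in mm); x points along the fingers, y is the direction in which the jaws open and shut, and the axes are right-handed (so a half turn about x gives the same grasp; the last joint's range is limited). The gripper opens to 85 mm and grips with 20 to 120 N. Pads are 22 mm wide; open, the fingers measure 114 mm over their backs; the gripper's body (76 mm by 85 mm) begins 54 mm behind the grasp point. The pads swing forward as they close: fully open they stand 13 mm farther back than shut.
Start: joints at [1.026, 0.491, 1.559, -0, 1.092, -0.106], TCP at [265.521, 565.816, 200.427] pointing down, gripper open.
Joint ranges: [-3.1, 3.1], [-0.84, 2.19], [0.05, 2.79], [-1.13, 4.28], [0.06, 2.93], [-2.69, 2.69]. Speed limits (rad/s): [2.22, 2.22, 2.79, 3.14, 3.14, 3.14].

## Interface

Orientations are given as a rotation vector (axis times angle).
In Python, from station import status, optics, order, robot gives the robot as it stands.
- The arm moves only by the tool carry_out, never from a script. Its argument "series" is a list of rows, each a list of 5 numbers: the shift along the tool's x, y, z in cm, then the turn about the tool's x in rad, then the closure, from 0 (fully open) to 1 (shut). In form: [[dx, dy, dz, yaw, claw], ...]. A call has 1 to 20 rows; each row is the pose to reach, as a shift and turn from the pose measured when the call began, along the tool's axes at that moment; what a row does not reach only later rows make up. A row lasts 1/10 s, in which the tool goes at most 50 mm and 8.59 degrees, less where a joint would pass 70% of its speed; a pose out of reach is approached as far as the arm can. A call with a gripper value outside its range is refused whole. The fingers move at their own pace and stop on an object; "squeeze" is the grip in N (left out, the last holds). Time passes only in rows, so rows that repeat a pose let the fingers close. It gives the time, the measured TCP pose, the force and the opening at its end, in the units of the state.
- status.sense(): the state, without advancing time (a new reading comes with each control period).
- optics.capture(name): name is "scene" or "top" or "wrist"; returns the picture (400x640x3 uint8, blue, green, red); there is no depth.
- optics.get_calibration(name): a dict with "vertical_fov" (degrees; the focal length in pixels is half the picture's height over the tangent of half this angle, whatever the lens; pixels are square), "cx", "cy" (the principal point, pixels), "world_from_camera" (4x4, takes a point from camera to world coordinates). Camera axes: x right, y up, looking along -z (the intrinsics and any distortion apply to the point x, -y, -z); pixel columns grow to the right and rows downward; lengths in mm; the calibration is good to about 2 mm. A picture is of the moment at which its call begins: read the wrist's pose just before it. get_calibration takes no time and is no camera call; for the wrist camera it gives the pose at the moment of the call.
- order.finish_job(): hands the job in, once; it reports no verdict.
The state is a dict: "time": time; "qpos": joint angles; "qvel": joint speeds; "tau": joint torques, N m; "tool_pos": TCP position; "eef_rot": TCP orientation; "wrist_force": force on the tool from outside, world axes, zero at the start; "ft_torque": the same for the moment, N m; "gripper_width": finger opening in mm.
Only numpy, scipy, OpenCV 4.12 (cv2) and the standard library are available. Lean on these libraries where they do the work, as an engineer would, in place of code of your own. Each camera call takes 0.05 s, during which the arm holds its last target. There are 200 camera calls.

## Working session

There is one attempt and no reset: what is moved stays moved. The work goes in short steps, Python scripts to look and compute and a tool call to move; the robot and the scene stay as the last step left them, time stands still between calls to the robot, and variables do not carry over. Pictures are saved under pics/ and viewed, about 12 in all and at most 16, crops included, and the job is handed in when it is done.

Besides the shell and the picture viewer there is one more tool, called after "Request:" as name(argument=value, ...), one argument or row to a line, values as JSON. carry_out: Moves the arm, as the interface text tells. Its arguments: {"type":"object","properties":{"series":{"type":"array","items":{"type":"array","items":{"type":"number"}}},"squeeze":{"type":"number"}},"required":["series"]}

```bash
ls; mkdir -p pics
python3 - <<'E'
from station import status, optics, order, robot
import cv2,numpy as np
np.set_printoptions(precision=4,suppress=True)
print(status.sense())
for n in ["scene","top","wrist"]:
    print(n,optics.get_calibration(n)); cv2.imwrite(f"pics/{n}0.png",optics.capture(n))
a=[cv2.imread(f"pics/{n}0.png") for n in ["scene","top"]]
E
```

```text
pics
{'time': 0.0, 'qpos': array([ 1.0264,  0.4916,  1.5594, -0.    ,  1.0917, -0.1056]), 'qvel': array([ 0.0001,  0.0012, -0.0004,  0.0009,  0.0001, -0.0009]), 'tau': array([ -0.0003, -61.8457, -26.161 ,  -0.0001,   0.0039,  -0.    ]), 'tool_pos': array([265.3795, 565.5936, 199.8323]), 'eef_rot': array([ 0.3434,  1.5436, -0.345 ]), 'wrist_force': array([0.1239, 0.4481, 0.201 ]), 'ft_torque': array([-0.0118, -0.0171, -0.0005]), 'gripper_width': 85.4086950240676}
scene {'vertical_fov': 56.04093163101272, 'cx': 324.48125032071505, 'cy': 196.8365275196987, 'world_from_camera': array([[  -0.2328,   -0.7014,    0.6737, 1223.4759],
       [   0.9725,   -0.1658,    0.1634,  160.7199],
       [  -0.0029,    0.6933,    0.7207,  742.6112],
       [   0.    ,    0.    ,    0.    ,    1.    ]])}
top {'vertical_fov': 50.821778712025136, 'cx': 324.204200260875, 'cy': 196.2940044186003, 'world_from_camera': array([[   0.0256,    0.9857,   -0.1665,  380.133 ],
       [  -0.9994,    0.0293,    0.0199,  -10.8411],
       [   0.0245,    0.1659,    0.9858, 1103.9753],
       [   0.    ,    0.    ,    0.    ,    1.    ]])}
wrist {'vertical_fov': 66.44606303172193, 'cx': 322.121923728464, 'cy': 204.4263087211153, 'world_from_camera': array([[  0.4251,  -0.8685,  -0.2548, 200.374 ],
       [  0.9052,   0.4077,   0.1204, 597.2665],
       [ -0.0007,  -0.2819,   0.9595, 374.4227],
       [  0.    ,   0.    ,   0.    ,   1.    ]])}
```

View pics/top0.png

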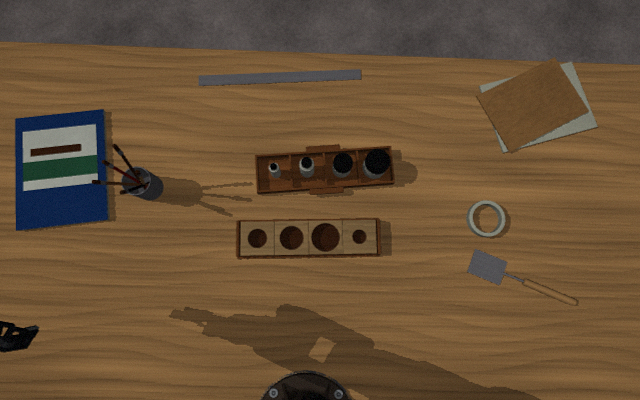

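View pics/scene0.png

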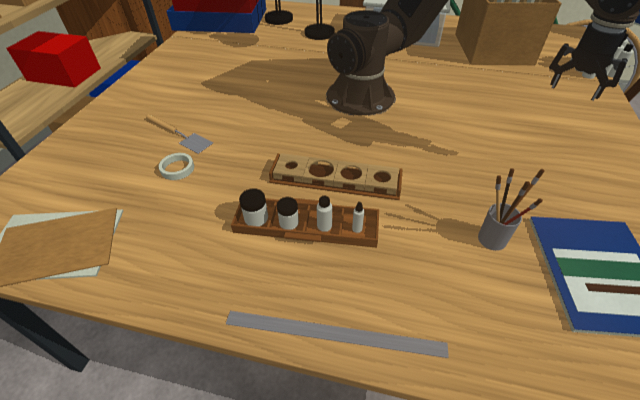

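Top view: dropper (274,168), bottle (307,165), small jar (343,163) and large jar (377,161) in the tray. The wells are at about (257,238), (291,237), (325,237) and (359,237), with sizes 48/60/72/36 from left to right.

```bash
cat > h.py <<'E'
import numpy as np,cv2
from scipy.spatial.transform import Rotation as Rn
from station import status, optics, order, robot
np.set_printoptions(precision=2,suppress=True)
def ray(c,u,v):
    f=200/np.tan(np.radians(c["vertical_fov"]/2)); T=np.array(c["world_from_camera"])
    return T[:3,3],T[:3,:3]@np.array([(u-c["cx"])/f,-(v-c["cy"])/f,-1])
def plane(c,u,v,z):
    o,d=ray(c,u,v); return o+d*(z-o[2])/d[2]
def proj(c,p):
    f=200/np.tan(np.radians(c["vertical_fov"]/2)); T=np.array(c["world_from_camera"])
    q=T[:3,:3].T@(np.array(p)-T[:3,3]); return c["cx"]-f*q[0]/q[2], c["cy"]+f*q[1]/q[2]
def tri(rs):
    A=np.zeros((3,3));b=np.zeros(3)
    for o,d in rs:
        d=d/np.linalg.norm(d);P=np.eye(3)-np.outer(d,d);A+=P;b+=P@o
    x=np.linalg.solve(A,b)
    return x,[np.linalg.norm(np.cross(x-o,d/np.linalg.norm(d))) for o,d in rs]
def delta(p,jaw=None):
    "tool-frame shift in cm to world TCP p; yaw so that jaw axis lies at angle jaw (rad, world)"
    s=status.sense();R=Rn.from_rotvec(s["eef_rot"]).as_matrix()
    d=R.T@(np.array(p)-s["tool_pos"])/10; a=np.arctan2(R[1,1],R[0,1])
    y=None if jaw is None else -((jaw-a+np.pi/2)%np.pi-np.pi/2)
    return d,y,R
E
python3 - <<'E'
from h import *
t=optics.get_calibration("top");s=optics.get_calibration("scene")
print("tops");
P=[]
for (u,v),(a,b),z in zip([(273,167),(306,161),(343,159),(377,156)],[(359,205),(324.5,199),(287.5,201),(253,194)],[101,105,75,83]):
    print(plane(t,u,v,z)[:2],plane(s,a,b,z)[:2],*tri([ray(t,u,v),ray(s,a,b)]))
print("wells")
for (u,v),(a,b) in zip([(257.5,238),(291,237.5),(325,237),(359.5,237)],[(382,176),(351,172.5),(321,169),(291.5,165)]):
    print(plane(t,u,v,36)[:2],plane(s,a,b,36)[:2],*tri([ray(t,u,v),ray(s,a,b)]))
d,y,R=delta([500,0,230],0.06);print(d,y,R)
E
```

```text
tops
[618.24  95.62] [630.81  99.28] [620.76  97.51  89.93] [np.float64(0.7236142605346819), np.float64(0.7236142605346119)]
[634.82  15.66] [634.24  17.83] [634.55  16.75 105.12] [np.float64(1.11873579549988), np.float64(1.118735795499869)]
[650.62 -76.48] [633.84 -75.18] [646.29 -73.02  88.7 ] [np.float64(2.6638055842734016), np.float64(2.6638055842733817)]
[ 659.   -161.19] [ 637.82 -161.87] [ 653.41 -156.12  100.3 ] [np.float64(2.5998398395886433), np.float64(2.599839839588605)]
wells
[448.94 133.07] [449.04 136.13] [448.78 134.65  35.38] [np.float64(1.4976094126347181), np.float64(1.4976094126347195)]
[452.5   48.82] [454.61  50.43] [452.54  49.53  33.97] [np.float64(0.5973312968869561), np.float64(0.597331296886969)]
[456.12 -37.05] [459.64 -34.27] [456.14 -36.17  32.61] [np.float64(0.9833096360111132), np.float64(0.9833096360110738)]
[ 458.51 -124.58] [ 462.4  -119.91] [ 458.35 -123.27   32.06] [np.float64(1.7756288702899912), np.float64(1.77562887029)]
[ -2.97 -41.24  45.27] 1.0719747575158394 [[-0.    0.42  0.91]
 [-0.    0.91 -0.42]
 [-1.   -0.   -0.  ]]
```

Run:
```python
from h import *
print(delta([540,60,240],0.07)[:2])
```

```text
(array([ -3.98, -34.11,  46.34]), np.float64(1.0619747575158394))
```

Request:
carry_out(
  series=[
    [-4,-34,46.3,1.06,0],
    [-4,-34,46.3,1.06,0],
    [-4,-34,46.3,1.06,0],
    [-4,-34,46.3,1.06,0],
    [-4,-34,46.3,1.06,0],
    [-4,-34,46.3,1.06,0],
    [-4,-34,46.3,1.06,0],
    [-4,-34,46.3,1.06,0],
    [-4,-34,46.3,1.06,0],
    [-4,-34,46.3,1.06,0],
    [-4,-34,46.3,1.06,0],
    [-4,-34,46.3,1.06,0],
    [-4,-34,46.3,1.06,0],
    [-4,-34,46.3,1.06,0],
    [-4,-34,46.3,1.06,0],
    [-4,-34,46.3,1.06,0],
    [-4,-34,46.3,1.06,0],
  ],
)

```text
time: 1.85
tool_pos: [539.8, 62.0, 240.3]
eef_rot: [1.154, 1.243, -1.156]
wrist_force: [0.3, -0.5, 0.5]
gripper_width: 85.4
```

Run:
```python
from h import *
import pickle
c=optics.get_calibration("wrist");im=optics.capture("wrist");cv2.imwrite("pics/wA.png",im)
pickle.dump(c,open("cA.pkl","wb"));print(c)
print(delta([540,-60,240],0.07)[:2],status.sense()["tool_pos"],status.sense()["time"])
```

```text
{'vertical_fov': 66.44606303172193, 'cx': 322.121923728464, 'cy': 204.4263087211153, 'world_from_camera': array([[  1.  ,  -0.07,  -0.02, 534.26],
       [  0.07,   0.96,   0.28, 134.62],
       [  0.  ,  -0.28,   0.96, 414.78],
       [  0.  ,   0.  ,   0.  ,   1.  ]])}
(array([ 0.04, -0.88, 12.16]), np.float64(0.0032079029307214846)) [539.88  61.92 240.31] 1.9
```

View pics/wA.png

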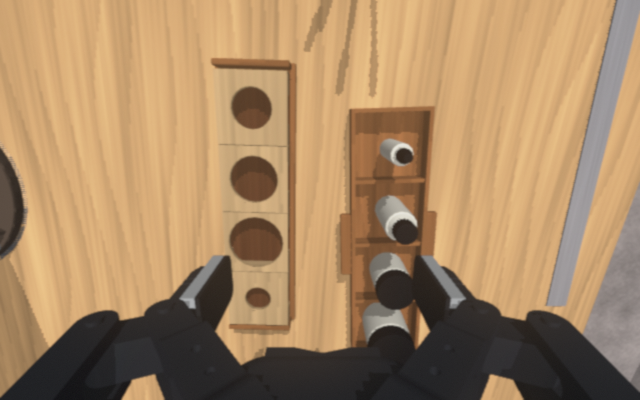

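View A shows the wells at (252,107), (254,179), (256,241) and (258,297). The dropper cap is at (403,156), the bottle cap at (404,231) and the small lid at (394,290). I'll move 120 mm towards -y for the second view.

Request:
carry_out(
  series=[
    [0,-0.9,12,0,0],
    [0,-0.9,12,0,0],
    [0,-0.9,12,0,0],
    [0,-0.9,12,0,0],
    [0,-0.9,12,0,0],
    [0,-0.9,12,0,0],
  ],
)

```text
time: 2.5
tool_pos: [539.7, -57.4, 240.4]
eef_rot: [1.154, 1.243, -1.155]
wrist_force: [-0.1, -0.7, 0.6]
gripper_width: 85.4
```

Run:
```python
from h import *
import pickle
c=optics.get_calibration("wrist");im=optics.capture("wrist");cv2.imwrite("pics/wB.png",im)
pickle.dump(c,open("cB.pkl","wb"))
cv2.imwrite("pics/wBz.png",cv2.resize(im[0:330,180:480],None,fx=1.8,fy=1.8,interpolation=cv2.INTER_CUBIC))
a=cv2.imread("pics/wA.png");cv2.imwrite("pics/wAz.png",cv2.resize(a[50:350,190:460],None,fx=2,fy=2,interpolation=cv2.INTER_CUBIC))
```

```text
(no output)
```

View pics/wBz.png

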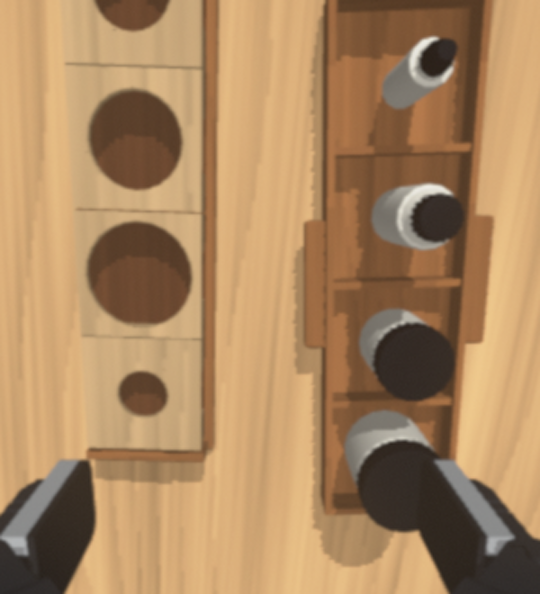

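View pics/wAz.png

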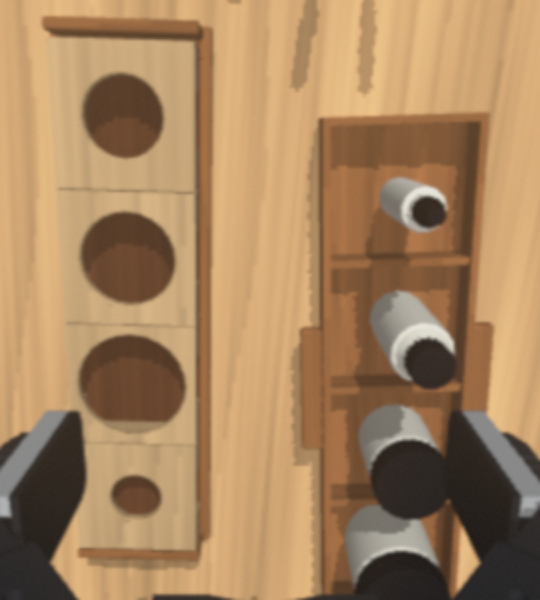

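```bash
cat > fit.py <<'E'
from h import *
import pickle
from scipy.optimize import least_squares
cam={"A":pickle.load(open("cA.pkl","rb")),"B":pickle.load(open("cB.pkl","rb")),"t":optics.get_calibration("top"),"s":optics.get_calibration("scene")}
def pk(c,p,k):
    f=200/np.tan(np.radians(c["vertical_fov"]/2)); u,v=proj(c,p)
    x=(u-c["cx"])/f;y=(v-c["cy"])/f;g=1+k*(x*x+y*y)
    return np.array([c["cx"]+f*x*g,c["cy"]+f*y*g])
W={"A":[(251.5,107.5),(253.8,178.8),(256,241.5),(258,297.8)],"B":[None,(255.3,77.5),(257.2,152),(259.4,218.6)],
"t":[(257.5,238),(291,237.5),(325,237),(359.5,237)],"s":[(382,176),(351,172.5),(321,169),(291.5,165)]}
O={"A":[(405,155.5),(405.5,231.5),(394.5,289),None],"B":[(427.2,28.9),(422.8,120.6),(410,200.6),(405.6,269.4)],
"t":[(273,167),(306,161),(343,159),(377,156)],"s":[(359,205),(324.5,199),(287.5,201),(253,194)]}
Z=[101,105,75,83]; off=[129,43,-43,-129]
def well(q): return [np.array([q[0]-o*np.sin(q[2]),q[1]+o*np.cos(q[2]),q[3]]) for o in off]
def run(use,zfree):
    kk={"A":0,"B":0,"t":1,"s":2}
    def res(q):
        r=[]; w=well(q)
        for n in use:
            for i in range(4):
                if W[n][i]: r+=list(pk(cam[n],w[i],q[7+kk[n]])-W[n][i])
        r+=list((np.array(q[7:10]))/.3)
        if not zfree: r.append((q[3]-36)*10)
        return np.array(r)
    s=least_squares(res,[453,6,.04,36,0,0,0,0,0,0]);q=s.x
    print(use,"x,y,th,z",q[:4],"k",q[7:],"rms",np.sqrt(np.mean(s.fun**2))); 
    obj=[]
    for i in range(4):
        f=lambda p:np.concatenate([pk(cam[n],p,q[7+kk[n]])-O[n][i] for n in use if O[n][i]])
        z=least_squares(f,[640,0,90]); g=least_squares(lambda p:f([*p,Z[i]]),[640,0])
        obj.append(g.x);print("  obj",i,"free",z.x,"zfix",g.x,np.abs(g.fun).max())
    return q,obj
if __name__=="__main__":
    for u in ("AB","ts","ABts"): 
        q,_=run(u,True); 
    q,_=run("AB",False);print(np.array(well(q)))
E
python3 fit.py
```

```text
AB x,y,th,z [455.99   8.22   0.04  36.79] k [-0.02  0.    0.  ] rms 0.13254871510576866
  obj 0 free [625.08 100.36  96.64] zfix [623.85  99.85] 1.6309563073945696
  obj 1 free [635.54  17.36  98.32] zfix [633.42  18.32] 1.2551483922012778
  obj 2 free [644.27 -74.03  67.9 ] zfix [642.03 -71.21] 1.098230229987621
  obj 3 free [ 644.87 -151.27   92.97] zfix [ 648.3  -156.42] 2.5011104298755527e-12
ts x,y,th,z [453.83   6.21   0.04  33.39] k [ 0.   -0.08  0.04] rms 0.36737539360635946
  obj 0 free [620.85  97.63  90.06] zfix [623.09  97.47] 2.497839821526725
  obj 1 free [634.59  16.82 105.16] zfix [634.56  16.81] 0.46029237568643566
  obj 2 free [646.31 -72.9   88.73] zfix [643.85 -74.88] 2.9562229793146173
  obj 3 free [ 653.46 -155.97  100.39] zfix [ 650.58 -159.84] 3.793236355777168
ABts x,y,th,z [455.44   7.13   0.04  33.75] k [ 0.02 -0.03  0.04] rms 0.44729744763528967
  obj 0 free [624.91  98.96  92.94] zfix [623.06  98.07] 2.726450036182939
  obj 1 free [634.08  17.32 101.41] zfix [633.16  17.76] 1.8071433848381844
  obj 2 free [641.78 -71.45  76.22] zfix [642.06 -71.86] 3.255786884878944
  obj 3 free [ 647.59 -155.24   88.78] zfix [ 648.71 -157.51] 3.9635347102565106
AB x,y,th,z [455.93   7.99   0.04  36.  ] k [-0.01  0.    0.  ] rms 0.1342146888062712
  obj 0 free [625.39 100.1   94.73] zfix [623.62  99.36] 1.6293008957884183
  obj 1 free [635.58  17.18  97.77] zfix [633.28  18.22] 1.3582921847739442
  obj 2 free [644.31 -74.17  67.39] zfix [641.91 -71.14] 1.1742343816201242
  obj 3 free [ 644.75 -151.2    92.89] zfix [ 648.15 -156.32] 1.8758328224066645e-12
[[ 450.27  136.87   36.  ]
 [ 454.04   50.95   36.  ]
 [ 457.82  -34.97   36.  ]
 [ 461.6  -120.88   36.  ]]
```

```bash
cat > plan.py <<'E'
import sys,json
from h import *
for p in json.loads(sys.argv[1]):
    d,y,_=delta(p,0.07); print(p,d.round(2),round(float(y),3))
s=status.sense();print(s["time"],s["tool_pos"],s["gripper_width"])
E
python3 plan.py "[[648.5,-157,130],[648.5,-157,46],[648.5,-157,160]]"
```

```text
[648.5, -157, 130] [11.05 10.11 10.75] 0.005
[648.5, -157, 46] [19.45 10.11 10.75] 0.005
[648.5, -157, 160] [ 8.05 10.11 10.75] 0.005
2.55 [539.67 -57.26 240.45] 85.46020086292575
```

Request:
carry_out(
  series=[
    [8,10.1,10.8,0,0],
    [8,10.1,10.8,0,0],
    [11,10.1,10.8,0,0],
    [11,10.1,10.8,0,0],
    [14,10.1,10.8,0,0],
    [16,10.1,10.8,0,0],
    [18,10.1,10.8,0,0],
    [19.4,10.1,10.8,0,0],
    [19.4,10.1,10.8,0,0],
    [19.4,10.1,10.8,0,0],
    [19.4,10.1,10.8,0,1],
    [19.4,10.1,10.8,0,1],
    [19.4,10.1,10.8,0,1],
    [19.4,10.1,10.8,0,1],
    [19.4,10.1,10.8,0,1],
    [19.4,10.1,10.8,0,1],
  ],
  squeeze=40,
)

```text
time: 4.15
tool_pos: [646.0, -158.5, 54.8]
eef_rot: [1.15, 1.244, -1.157]
wrist_force: [-38.5, 1.8, 77.2]
gripper_width: 0.5
```

```bash
cat > look.py <<'E'
import sys
from h import *
c=optics.get_calibration("wrist");im=optics.capture("wrist")
cv2.imwrite(f"pics/{sys.argv[1]}.png",cv2.resize(im[130:400,180:480],None,fx=2,fy=2,interpolation=cv2.INTER_CUBIC))
s=status.sense();tp=s["tool_pos"];print(tp,s["time"],s["gripper_width"],s["wrist_force"])
if len(sys.argv)>2:  # expected px of a top centre h above TCP on the tool axis, in the crop
    u,v=proj(c,tp+[0,0,float(sys.argv[2])]);print("expected crop px",(u-180)*2,(v-130)*2)
E
python3 look.py g1 37
```

```text
[ 646.54 -158.61   55.15] 4.2 0.521056279402522 [-36.36   1.43  76.34]
expected crop px 286.6747275979984 274.6679684981216
```

View pics/g1.png

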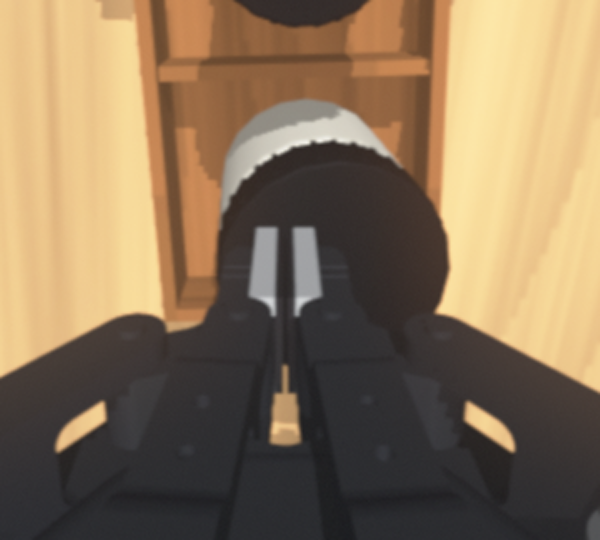

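The view shows a missed grasp: the fingers are shut on top of the lid. The lid centre is near crop (335,260) and the fingertips near (285,260), so the jar stands further to +x. I'll lift clear, open and look again.

Request:
carry_out(
  series=[
    [-3,0,0,0,1],
    [-7,0,0,0,1],
    [-11,0,0,0,1],
    [-15,0,0,0,0.5],
    [-18,0,0,0,0],
    [-18,0,0,0,0],
    [-18,0,0,0,0],
    [-18,0,0,0,0],
  ],
)

```text
time: 5.0
tool_pos: [646.2, -158.0, 234.3]
eef_rot: [1.151, 1.244, -1.156]
wrist_force: [0.1, 0.0, -0.4]
gripper_width: 72.5
```

Run:
```python
from h import *
import pickle
c=optics.get_calibration("wrist");im=optics.capture("wrist");pickle.dump(c,open("cC.pkl","wb"))
cv2.imwrite("pics/wC.png",im);s=status.sense();print(s)
cv2.imwrite("pics/wCz.png",cv2.resize(im[60:360,170:470],None,fx=2,fy=2,interpolation=cv2.INTER_CUBIC))
print(c["world_from_camera"])
```

```text
{'time': 5.05, 'qpos': array([-0.34,  0.52,  1.41, -0.  ,  1.21, -0.41]), 'qvel': array([ 0.  ,  0.01, -0.  , -0.  ,  0.  ,  0.  ]), 'tau': array([  0.04, -66.87, -28.36,  -0.01,   0.01,   0.  ]), 'tool_pos': array([ 646.26, -157.96,  233.98]), 'eef_rot': array([ 1.15,  1.24, -1.16]), 'wrist_force': array([ 0.46, -0.13, -0.31]), 'ft_torque': array([-0.  , -0.02,  0.02]), 'gripper_width': 78.94043375677448}
[[  1.    -0.07  -0.02 640.91]
 [  0.07   0.96   0.28 -85.08]
 [ -0.    -0.28   0.96 408.61]
 [  0.     0.     0.     1.  ]]
```

View pics/wCz.png

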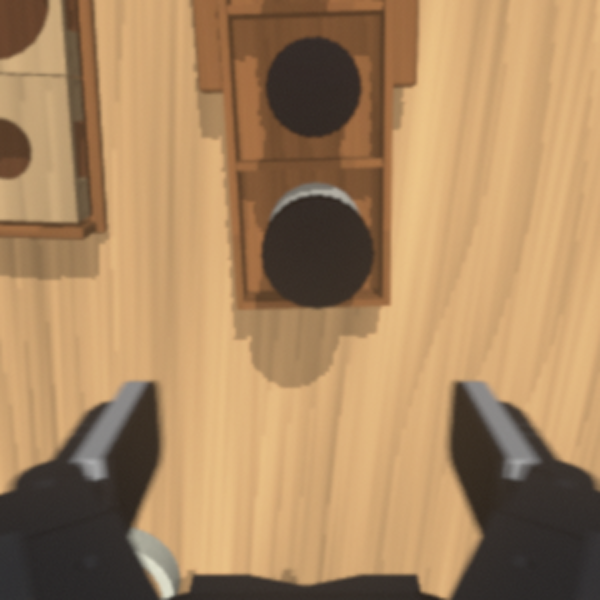

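Jar is upright again: large lid centre at crop (318,250), or px (329,185). Small lid is at (314,87), or px (327,103.5).

Run:
```python
from h import *
import pickle
c=pickle.load(open("cC.pkl","rb"));B=pickle.load(open("cB.pkl","rb"))
tp=np.array([646.26,-157.96,233.98])
for z in (0,19): u,v=proj(c,tp+[0,0,z]);print("tcp crop",(u-170)*2,(v-60)*2)
print(plane(c,329,185,83),plane(c,327,103.5,75))
print(tri([ray(c,329,185),ray(B,405.6,269.4)]),tri([ray(c,327,103.5),ray(B,410,200.6),ray(pickle.load(open("cA.pkl","rb")),394.5,289)]))
print(plane(c,*(np.array([155,382])/2+[170,60]),247),plane(c,*(np.array([455,382])/2+[170,60]),247))
t=optics.capture("top");cv2.imwrite("pics/t1.png",cv2.resize(t[130:270,225:405],None,fx=4,fy=4,interpolation=cv2.INTER_CUBIC))
```

```text
tcp crop 304.8993695799121 355.57833069707556
tcp crop 304.8433515615169 382.0906007838465
[ 653.35 -158.52   83.  ] [644.55 -74.2   75.  ]
(array([ 653.17, -162.25,   69.77]), [np.float64(0.9991017938450192), np.float64(0.9991017938450307)]) (array([644.35, -74.14,  67.1 ]), [np.float64(0.3514636262258247), np.float64(0.638991948627123), np.float64(0.9081716284003569)])
[ 603.26 -164.01  247.  ] [ 689.71 -157.45  247.  ]
```

View pics/t1.png

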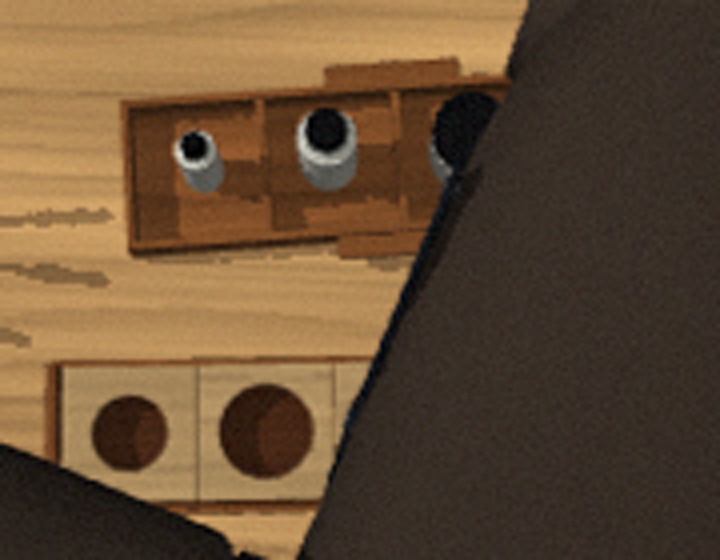

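```bash
python3 plan.py "[[653.5,-158.5,110],[653.5,-158.5,46]]"
```

```text
[653.5, -158.5, 110] [12.39  0.75  0.08] 0.005
[653.5, -158.5, 46] [18.79  0.77  0.07] 0.005
5.1 [ 646.34 -157.97  233.95] 84.89742908952691
```

Request:
carry_out(
  series=[
    [4,0.75,0.1,0,0],
    [8,0.75,0.1,0,0],
    [11,0.75,0.1,0,0],
    [12.4,0.75,0.1,0,0],
    [12.4,0.75,0.1,0,0],
    [14,0.75,0.1,0,0],
    [15.5,0.75,0.1,0,0],
    [17,0.75,0.1,0,0],
    [18.3,0.75,0.1,0,0],
    [18.8,0.75,0.1,0,0],
    [18.8,0.75,0.1,0,0],
  ],
)

```text
time: 6.2
tool_pos: [653.1, -158.8, 45.1]
eef_rot: [1.151, 1.245, -1.157]
wrist_force: [-0.3, 0.3, -0.3]
gripper_width: 85.7
```

```bash
python3 look.py g2 37
```

```text
[ 653.42 -158.83   45.84] 6.25 85.21729714794594 [ 0.19 -0.52  1.23]
expected crop px 285.67749714467027 275.11551242345877
```

View pics/g2.png

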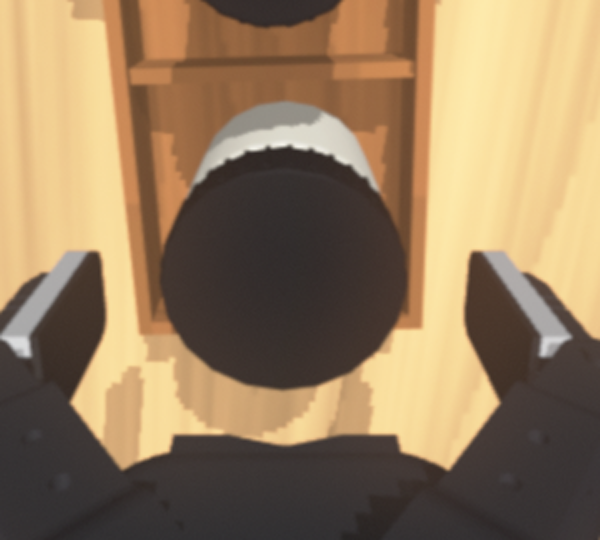

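Jar now sits centred between the open fingers: lid centre at crop (283,279) against (286,275) expected. I'll go 6 mm lower, close, then lift slightly.

Request:
carry_out(
  series=[
    [0.6,0,0,0,0],
    [0.6,0,0,0,0],
    [0.6,0,0,0,1],
    [0.6,0,0,0,1],
    [0.6,0,0,0,1],
    [0.6,0,0,0,1],
    [0.6,0,0,0,1],
    [0.6,0,0,0,1],
    [0.6,0,0,0,1],
    [-1.5,0,0,0,1],
    [-3.5,0,0,0,1],
    [-5.5,0,0,0,1],
    [-7.5,0,0,0,1],
    [-7.5,0,0,0,1],
  ],
  squeeze=50,
)

```text
time: 7.65
tool_pos: [654.8, -159.0, 123.5]
eef_rot: [1.151, 1.24, -1.155]
wrist_force: [0.0, -0.2, -1.6]
gripper_width: 59.7
```

```bash
python3 look.py g3 43; python3 plan.py "[[457.8,-35,120],[457.8,-35,49],[461.6,-121,120]]"
```

```text
[ 654.02 -158.83  121.69] 7.7 59.49504125495499 [-0.06 -0.64 -1.95]
expected crop px 282.26002048042676 281.0336142826077
[457.8, -35, 120] [  0.15 -18.64 -13.82] 0.005
[457.8, -35, 49] [  7.25 -18.63 -13.84] 0.005
[461.6, -121, 120] [  0.18 -18.9   -5.22] 0.005
7.7 [ 654.02 -158.83  121.69] 59.49504125495499
```

View pics/g3.png

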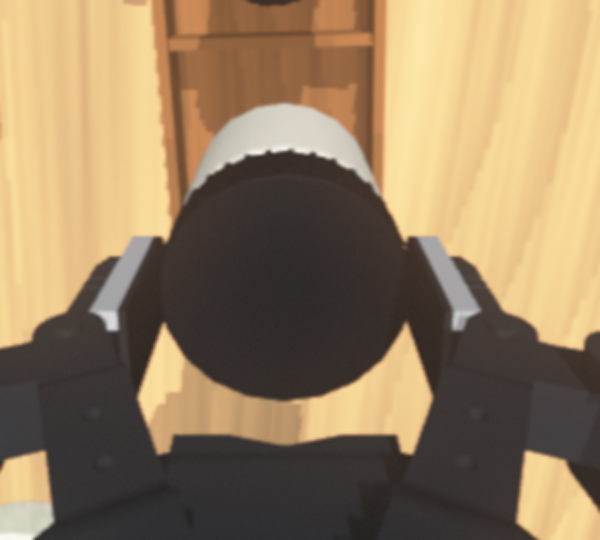

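Large jar is held: lid at crop (284,288) against (282,281) expected, so about 1.5 mm off. I'll move near the rack so the wrist camera looks straight down on the wells for a closer measurement.

Request:
carry_out(
  series=[
    [0,-4,-1,0,1],
    [0,-8,-2,0,1],
    [0,-12,-3,0,1],
    [0,-16,-4,0,1],
    [0,-18.9,-5.2,0,1],
    [0,-18.9,-5.2,0,1],
    [0,-18.9,-5.2,0,1],
    [0,-18.9,-5.2,0,1],
  ],
)

```text
time: 8.5
tool_pos: [462.3, -121.4, 121.3]
eef_rot: [1.151, 1.243, -1.156]
wrist_force: [-0.6, 0.2, -1.3]
gripper_width: 59.8
```

```bash
cat > wells.py <<'E'
from h import *
c=optics.get_calibration("wrist");im=optics.capture("wrist");cv2.imwrite("pics/w.png",im)
hsv=cv2.cvtColor(im,cv2.COLOR_BGR2HSV)
m=((hsv[...,2]<125)&(hsv[...,1]>80)).astype(np.uint8)*255
m=cv2.morphologyEx(m,cv2.MORPH_OPEN,np.ones((3,3)))
cs,_=cv2.findContours(m,cv2.RETR_EXTERNAL,cv2.CHAIN_APPROX_NONE)
for k in cs:
    if cv2.contourArea(k)<300 or len(k)<20: continue
    h=cv2.convexHull(k); (u,v),ax,a=cv2.fitEllipse(h)
    q=np.array([plane(c,*p[0],36)[:2] for p in h]).astype(np.float32)
    (x,y),(d1,d2),_=cv2.fitEllipse(q)
    if max(d1,d2)<90: print("px",round(u,1),round(v,1),"world",round(x,1),round(y,1),"diam",round(d1,1),round(d2,1),"fill",round(cv2.contourArea(k)/cv2.contourArea(h),2))
s=status.sense();print(s["tool_pos"],s["time"],s["gripper_width"])
cv2.imwrite("pics/w2.png",np.hstack([im,cv2.cvtColor(m,cv2.COLOR_GRAY2BGR)])[::2,::2])
E
python3 wells.py
```

```text
px 585.8 99.3 world 667.5 -22.7 diam 25.3 68.6 fill 0.85
px 324.3 94.5 world 457.3 -34.7 diam 66.9 69.3 fill 0.64
px 481.6 21.1 world 571.5 26.0 diam 12.5 63.4 fill 0.94
[ 462.32 -121.37  121.34] 8.55 59.20463835925356
```

Request:
carry_out(
  series=[
    [0,0.05,-3,0,1],
    [0,0.1,-6,0,1],
    [0,0.18,-8.8,0,1],
    [0,0.18,-8.8,0,1],
    [1.5,0.18,-8.8,0,1],
    [3,0.18,-8.8,0,1],
    [4.2,0.18,-8.8,0,1],
    [5,0.18,-8.8,0,1],
    [5.8,0.18,-8.8,0,1],
    [6.5,0.18,-8.8,0,1],
    [7.1,0.18,-8.8,0,1],
    [7.2,0.18,-8.8,0,1],
    [7.2,0.18,-8.8,0,1],
  ],
)

```text
time: 9.85
tool_pos: [457.5, -33.8, 49.1]
eef_rot: [1.151, 1.243, -1.156]
wrist_force: [-0.6, -0.4, -1.1]
gripper_width: 59.1
```

Request:
carry_out(
  series=[
    [0,0,0,0,0.3],
    [0,0,0,0,0.1],
    [0,0,0,0,0.05],
    [0,0,0,0,0.05],
    [-2,0,0,0,0.05],
    [-4,0,0,0,0.05],
    [-7,0,0,0,0],
    [-10,0,0,0,0],
    [-10,0,0,0,0],
  ],
)

```text
time: 10.75
tool_pos: [459.1, -33.7, 152.3]
eef_rot: [1.153, 1.237, -1.152]
wrist_force: [0.6, 0.0, -0.6]
gripper_width: 85.2
```

```bash
python3 plan.py "[[644.4,-74.2,130],[644.4,-74.2,110],[644.4,-74.2,36]]"
python3 - <<'E'
from h import *
a=optics.capture("wrist");b=optics.capture("scene")
cv2.imwrite("pics/r1.png",np.hstack([a[100:400,180:480],cv2.resize(b[130:260,220:420],None,fx=2.3,fy=2.3,interpolation=cv2.INTER_CUBIC)[:300]]))
E
```

```text
[644.4, -74.2, 130] [ 2.33 18.17  5.43] 0.005
[644.4, -74.2, 110] [ 4.33 18.16  5.42] 0.005
[644.4, -74.2, 36] [11.73 18.13  5.39] 0.005
10.75 [459.06 -33.67 152.28] 85.193239660594Traceback (most recent call last):
  File "<stdin>", line 3, in <module>
    return _nx.concatenate(arrs, 1, dtype=dtype, casting=casting)
           ~~~~~~~~~~~~~~~^^^^^^^^^^^^^^^^^^^^^^^^^^^^^^^^^^^^^^^
ValueError: all the input array dimensions except for the concatenation axis must match exactly, but along dimension 0, the array at index 0 has size 300 and the array at index 1 has size 299
```

Request:
carry_out(
  series=[
    [0,4,1.2,0,0],
    [0,8,2.4,0,0],
    [0,12,3.6,0,0],
    [1,16,4.8,0,0],
    [2.3,18.15,5.4,0,0],
    [2.3,18.15,5.4,0,0],
    [4.3,18.15,5.4,0,0],
    [4.3,18.15,5.4,0,0],
    [6,18.15,5.4,0,0],
    [7.5,18.15,5.4,0,0],
    [9,18.15,5.4,0,0],
    [10.5,18.15,5.4,0,0],
    [11.6,18.15,5.4,0,0],
    [11.7,18.15,5.4,0,0],
    [11.7,18.15,5.4,0,0],
  ],
)

```text
time: 12.35
tool_pos: [642.8, -74.0, 32.4]
eef_rot: [1.151, 1.242, -1.155]
wrist_force: [0.2, 0.1, 0.6]
gripper_width: 85.3
```

```bash
python3 look.py g4 39
```

```text
[643.01 -74.06  32.92] 12.4 85.38228510984005 [ 0.38 -0.18  0.06]
expected crop px 286.01819904876913 278.74148588965636
```

View pics/g4.png

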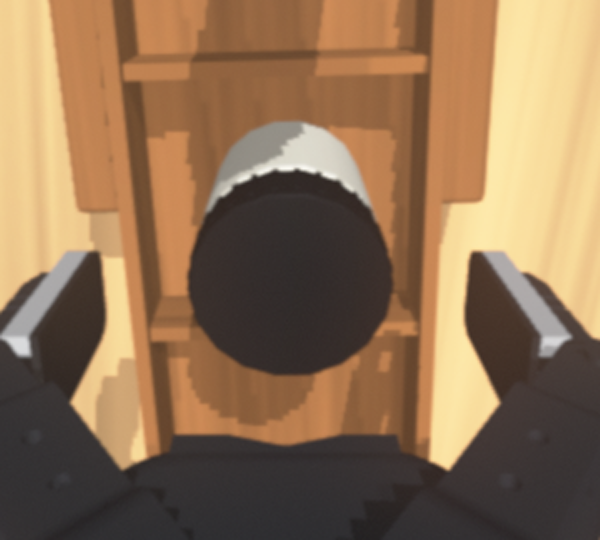

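Small jar is centred: lid at crop (290,284) against (286,279) expected. I'll raise 3.5 mm, grip and lift.

Request:
carry_out(
  series=[
    [-0.35,0,0,0,0],
    [-0.35,0,0,0,1],
    [-0.35,0,0,0,1],
    [-0.35,0,0,0,1],
    [-0.35,0,0,0,1],
    [-0.35,0,0,0,1],
    [-0.35,0,0,0,1],
    [-0.35,0,0,0,1],
    [-0.35,0,0,0,1],
    [-2.5,0,0,0,1],
    [-5,0,0,0,1],
    [-7.5,0,0,0,1],
    [-9.3,0,0,0,1],
    [-9.3,0,0,0,1],
    [-9.3,0,0,0,1],
    [-9.3,0,0,0,1],
  ],
  squeeze=50,
)

```text
time: 14.0
tool_pos: [642.3, -73.6, 124.5]
eef_rot: [1.151, 1.243, -1.156]
wrist_force: [-0.1, 0.2, -1.9]
gripper_width: 46.7
```

```bash
python3 plan.py "[[454,52,125],[454,52,45.5]]"
```

```text
[454, 52, 125] [ -0.06 -17.83 -13.94] 0.005
[454, 52, 45.5] [  7.89 -17.82 -13.96] 0.005
14.0 [642.3  -73.61 124.51] 46.73437197709318
```

Request:
carry_out(
  series=[
    [0,-3.5,-2.6,0,1],
    [0,-7,-5.3,0,1],
    [0,-10.5,-8,0,1],
    [0,-14,-10.8,0,1],
    [0,-17.8,-13.9,0,1],
    [0,-17.8,-13.9,0,1],
    [0,-17.8,-13.9,0,1],
    [0,-17.8,-13.9,0,1],
    [2,-17.8,-13.9,0,1],
    [3.8,-17.8,-13.9,0,1],
    [5.2,-17.8,-13.9,0,1],
    [6.2,-17.8,-13.9,0,1],
    [7.1,-17.8,-13.9,0,1],
    [7.8,-17.8,-13.9,0,1],
    [7.9,-17.8,-13.9,0,1],
    [7.9,-17.8,-13.9,0,1],
  ],
)

```text
time: 15.6
tool_pos: [454.6, 51.3, 45.5]
eef_rot: [1.151, 1.242, -1.156]
wrist_force: [0.1, -0.5, -0.7]
gripper_width: 46.9
```

```bash
python3 look.py g5 39
```

```text
[454.54  51.29  45.48] 15.65 46.895999433840686 [-0.12 -0.22 -1.64]
expected crop px 284.7306827335217 277.4381348455131
```

View pics/g5.png

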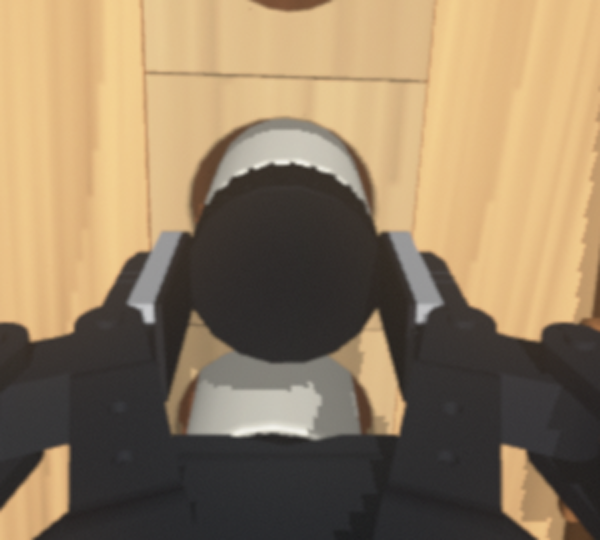

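Small jar is centred in the 60 mm well, and the large jar beyond it is down in its own. I'll release and lift.

Request:
carry_out(
  series=[
    [0,0,0,0,0.4],
    [0,0,0,0,0.2],
    [0,0,0,0,0.15],
    [0,0,0,0,0.15],
    [-2,0,0,0,0.15],
    [-4,0,0,0,0.15],
    [-7,0,0,0,0],
    [-10,0,0,0,0],
    [-11,0,0,0,0],
    [-11,0,0,0,0],
    [-11,0,0,0,0],
  ],
)

```text
time: 16.75
tool_pos: [454.2, 51.6, 154.7]
eef_rot: [1.151, 1.243, -1.156]
wrist_force: [-0.4, -0.4, -0.3]
gripper_width: 85.3
```

```bash
python3 plan.py "[[635,17.3,150],[635,17.3,125],[635,17.3,39]]"
```

```text
[635, 17.3, 150] [ 0.44 17.77  4.78] 0.005
[635, 17.3, 125] [ 2.94 17.78  4.77] 0.005
[635, 17.3, 39] [11.54 17.79  4.75] 0.005
16.75 [454.21  51.62 154.66] 85.25655018767648
```

Request:
carry_out(
  series=[
    [0,4,1.1,0,0],
    [0,8,2.2,0,0],
    [0,12,3.3,0,0],
    [0,16,4.4,0,0],
    [0,17.8,4.8,0,0],
    [0,17.8,4.8,0,0],
    [0,17.8,4.8,0,0],
    [2,17.8,4.8,0,0],
    [4,17.8,4.8,0,0],
    [5.5,17.8,4.8,0,0],
    [7,17.8,4.8,0,0],
    [8.5,17.8,4.8,0,0],
    [10,17.8,4.8,0,0],
    [11.2,17.8,4.8,0,0],
    [11.5,17.8,4.8,0,0],
    [11.5,17.8,4.8,0,0],
  ],
)

```text
time: 18.35
tool_pos: [635.0, 16.8, 39.0]
eef_rot: [1.151, 1.244, -1.157]
wrist_force: [0.6, 0.1, -0.2]
gripper_width: 85.3
```

```bash
python3 look.py g6 66
```

```text
[635.26  16.77  39.56] 18.4 85.55921734498136 [ 0.26 -0.55  0.17]
expected crop px 285.77423068832695 343.54045551256525
```

View pics/g6.png

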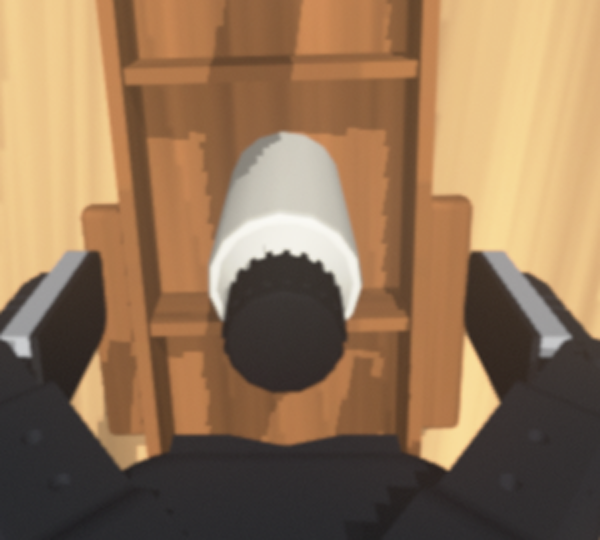

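Bottle is between the fingers: cap at crop (285,336) against (286,343.5) expected, about 1.6 mm towards +y. I'll correct that, grip and lift.

Request:
carry_out(
  series=[
    [0,0,-0.15,0,0.2],
    [0,0,-0.15,0,1],
    [0,0,-0.15,0,1],
    [0,0,-0.15,0,1],
    [0,0,-0.15,0,1],
    [0,0,-0.15,0,1],
    [0,0,-0.15,0,1],
    [0,0,-0.15,0,1],
    [0,0,-0.15,0,1],
    [0,0,-0.15,0,1],
    [-2.5,0,-0.15,0,1],
    [-5,0,-0.15,0,1],
    [-7.5,0,-0.15,0,1],
    [-10,0,-0.15,0,1],
    [-10,0,-0.15,0,1],
    [-10,0,-0.15,0,1],
    [-10,0,-0.15,0,1],
  ],
  squeeze=35,
)

```text
time: 20.1
tool_pos: [634.7, 18.6, 138.4]
eef_rot: [1.15, 1.244, -1.157]
wrist_force: [-0.4, -0.1, -1.3]
gripper_width: 36.3
```

```bash
python3 plan.py "[[450.5,137,138],[450.5,137,48.5]]"; python3 look.py g7 66
```

```text
[450.5, 137, 138] [  0.07 -17.48 -13.19] 0.005
[450.5, 137, 48.5] [  9.02 -17.45 -13.21] 0.005
20.1 [634.73  18.59 138.36] 36.31038565410662
[634.74  18.57 138.24] 20.15 36.177949490134345 [-0.06 -0.35 -0.93]
expected crop px 284.2641000804483 341.4212644893594
```

Request:
carry_out(
  series=[
    [0,-3.5,-2.6,0,1],
    [0,-7,-5.2,0,1],
    [0,-10.5,-7.8,0,1],
    [0,-14,-10.5,0,1],
    [0,-17.45,-13.2,0,1],
    [0,-17.45,-13.2,0,1],
    [0,-17.45,-13.2,0,1],
    [0,-17.45,-13.2,0,1],
    [2.5,-17.45,-13.2,0,1],
    [4.5,-17.45,-13.2,0,1],
    [6,-17.45,-13.2,0,1],
    [7.2,-17.45,-13.2,0,1],
    [8.2,-17.45,-13.2,0,1],
    [8.9,-17.45,-13.2,0,1],
    [9,-17.45,-13.2,0,1],
    [9,-17.45,-13.2,0,1],
  ],
)

```text
time: 21.75
tool_pos: [450.8, 136.8, 48.6]
eef_rot: [1.15, 1.245, -1.158]
wrist_force: [0.5, 0.1, -0.1]
gripper_width: 36.5
```

```bash
python3 look.py g8 66
```

```text
[450.83 136.83  48.84] 21.8 35.92931430158228 [ 0.06  0.6  -1.71]
expected crop px 284.5083258939004 342.02901022031074
```

View pics/g8.png

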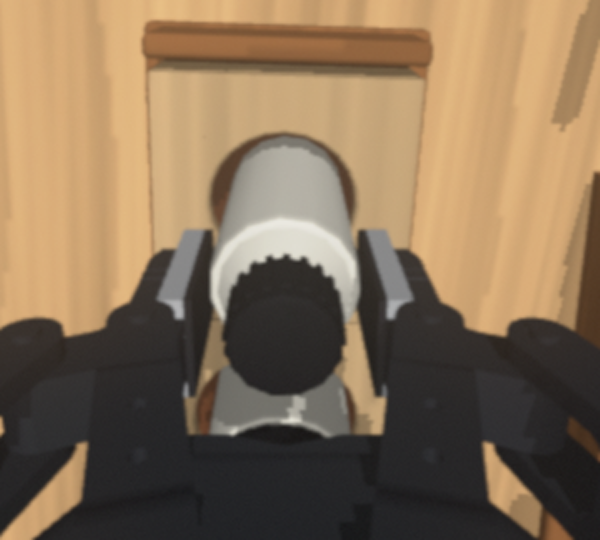

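Bottle is in the 48 mm well. I'll release and lift clear.

Request:
carry_out(
  series=[
    [0,0,0,0,0.5],
    [0,0,0,0,0.35],
    [0,0,0,0,0.3],
    [0,0,0,0,0.3],
    [-2,0,0,0,0.3],
    [-4,0,0,0,0.3],
    [-7,0,0,0,0.3],
    [-10,0,0,0,0.2],
    [-11.5,0,0,0,0.2],
    [-11.5,0,0,0,0.2],
    [-11.5,0,0,0,0.2],
  ],
)

```text
time: 22.9
tool_pos: [450.9, 137.1, 163.4]
eef_rot: [1.15, 1.244, -1.157]
wrist_force: [-1.0, 0.2, -0.9]
gripper_width: 68.4
```

```bash
python3 plan.py "[[624.5,99.5,150],[624.5,99.5,33.5]]"
```

```text
[624.5, 99.5, 150] [ 1.3  17.03  5.05] 0.005
[624.5, 99.5, 33.5] [12.95 17.07  5.02] 0.005
22.9 [450.91 137.08 163.44] 68.36036445215915
```

Request:
carry_out(
  series=[
    [0,4,1.2,0,0.2],
    [0,8,2.4,0,0.2],
    [0,12,3.6,0,0.2],
    [0,16,4.7,0,0.2],
    [0,17.05,5,0,0.2],
    [0,17.05,5,0,0.2],
    [0,17.05,5,0,0.2],
    [2.5,17.05,5,0,0.2],
    [4.5,17.05,5,0,0.2],
    [6.5,17.05,5,0,0.2],
    [8.5,17.05,5,0,0.2],
    [10,17.05,5,0,0.2],
    [11.5,17.05,5,0,0.2],
    [12.6,17.05,5,0,0.2],
    [12.9,17.05,5,0,0.2],
    [12.9,17.05,5,0,0.2],
  ],
)

```text
time: 24.5
tool_pos: [624.2, 99.7, 33.8]
eef_rot: [1.15, 1.245, -1.157]
wrist_force: [0.9, 0.3, -0.6]
gripper_width: 68.4
```

```bash
python3 look.py g9 67.5
```

```text
[624.5   99.72  34.3 ] 24.55 67.91752108114281 [ 0.37 -0.13 -0.11]
expected crop px 285.5487683860572 347.5065120062086
```

View pics/g9.png

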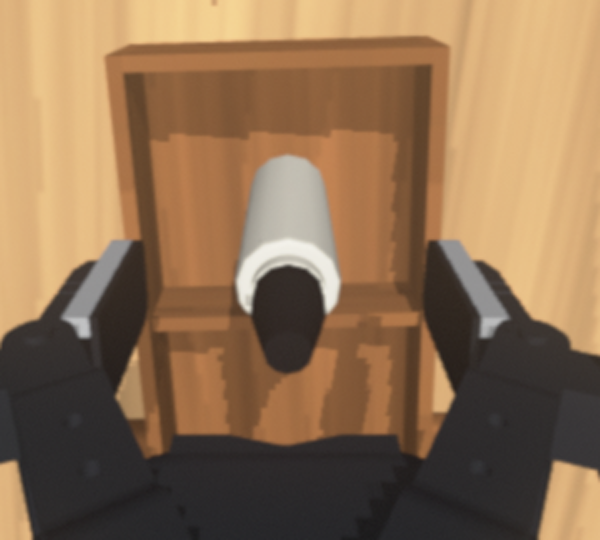

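Dropper is centred: tip at crop (289,350) against (285.5,347.5) expected. Gripping and lifting.

Request:
carry_out(
  series=[
    [0,0,0,0,1],
    [0,0,0,0,1],
    [0,0,0,0,1],
    [0,0,0,0,1],
    [0,0,0,0,1],
    [0,0,0,0,1],
    [0,0,0,0,1],
    [0,0,0,0,1],
    [0,0,0,0,1],
    [0,0,0,0,1],
    [-3,0,0,0,1],
    [-6,0,0,0,1],
    [-9,0,0,0,1],
    [-11.5,0,0,0,1],
    [-11.5,0,0,0,1],
    [-11.5,0,0,0,1],
    [-11.5,0,0,0,1],
  ],
  squeeze=25,
)

```text
time: 26.25
tool_pos: [624.2, 99.9, 148.1]
eef_rot: [1.15, 1.245, -1.158]
wrist_force: [0.0, 0.4, -1.2]
gripper_width: 24.3
```

```bash
python3 plan.py "[[461.5,-120.5,148],[461.5,-120.5,43]]"
```

```text
[461.5, -120.5, 148] [  0.14 -17.88  20.76] 0.005
[461.5, -120.5, 43] [ 10.64 -17.82  20.74] 0.005
26.25 [624.18  99.94 148.06] 24.267683161626042
```

Request:
carry_out(
  series=[
    [0,-3,3.5,0,1],
    [0,-6,7,0,1],
    [0,-9,10.5,0,1],
    [0,-12,14,0,1],
    [0,-15,17.5,0,1],
    [0,-17.85,20.75,0,1],
    [0,-17.85,20.75,0,1],
    [0,-17.85,20.75,0,1],
    [0,-17.85,20.75,0,1],
    [3,-17.85,20.75,0,1],
    [5,-17.85,20.75,0,1],
    [6.5,-17.85,20.75,0,1],
    [7.7,-17.85,20.75,0,1],
    [8.7,-17.85,20.75,0,1],
    [9.6,-17.85,20.75,0,1],
    [10.3,-17.85,20.75,0,1],
    [10.6,-17.85,20.75,0,1],
    [10.6,-17.85,20.75,0,1],
  ],
)

```text
time: 28.05
tool_pos: [461.4, -120.6, 43.3]
eef_rot: [1.15, 1.245, -1.158]
wrist_force: [-0.5, -0.8, -0.8]
gripper_width: 24.5
```

Request:
carry_out(
  series=[
    [0,0,0,0,0.6],
    [0,0,0,0,0.5],
    [0,0,0,0,0.45],
    [0,0,0,0,0.45],
    [0,0,0,0,0.45],
    [-2,0,0,0,0.45],
    [-4,0,0,0,0.45],
    [-7,0,0,0,0.45],
    [-10,0,0,0,0.4],
    [-13,0,2,0,0.3],
    [-16,0,6,0,0.2],
    [-16,0,10,0,0.2],
    [-16,0,10,0,0.2],
    [-16,0,10,0,0.2],
  ],
)

```text
time: 29.45
tool_pos: [469.2, -220.3, 203.2]
eef_rot: [1.151, 1.245, -1.16]
wrist_force: [0.0, 1.4, 0.5]
gripper_width: 68.4
```

Run:
```python
from h import *
a=optics.capture("wrist")[0:330,180:480];b=optics.capture("scene");s=cv2.resize(b[120:260,140:420],None,fx=2.8,fy=2.8,interpolation=cv2.INTER_CUBIC)[:330]
b2=cv2.resize(b,None,fx=.4,fy=.4)
o=np.zeros((560,800,3),np.uint8);s=cv2.resize(b[130:250,220:410],None,fx=2.6,fy=2.6,interpolation=cv2.INTER_CUBIC)
o[:330,:300]=a;o[:s.shape[0],300:300+s.shape[1]]=s;o[340:500,:256]=b2
t=cv2.resize(optics.capture("top"),None,fx=.5,fy=.5);o[340:540,300:620]=t
cv2.imwrite("pics/end.png",o);st=status.sense();print(st["time"],st["tool_pos"])
```

```text
29.6 [ 469.37 -218.98  203.2 ]
```

View pics/end.png

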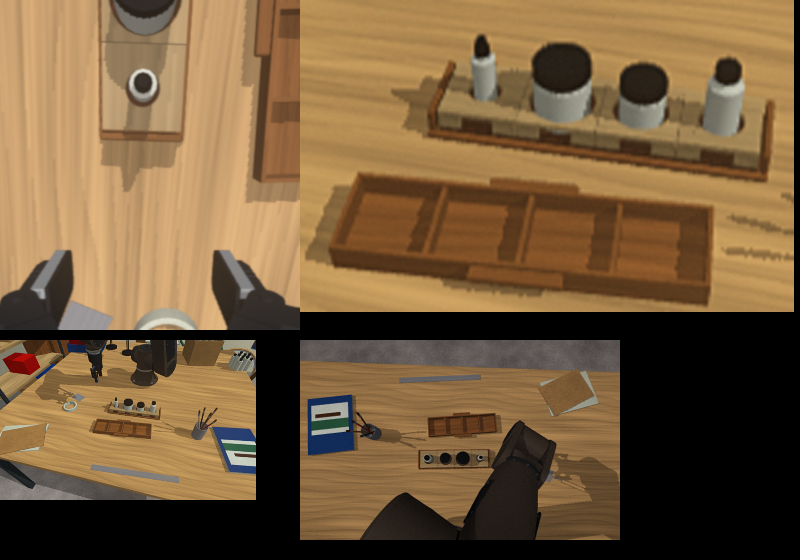

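The final view shows all four standing upright in their wells: dropper, large jar, small jar, bottle. The tray is empty, the pot and tape are where they were, and the arm is clear.

```bash
python3 -c "
from station import order
print(order.finish_job())"
```

```text
the job is handed in; nothing more can be done
None
```

All four bottles and jars are out of the tray. Each stands upright in the well made for its size: dropper in 36, bottle in 48, small jar in 60, large jar in 72. I handed the job in at about 30 s of robot time, with the arm clear.

**Last checks:**
- The final pictures show everything upright in its well, the tray empty, and the brush pot and tape roll unmoved to the eye.
- I opened the grip about 1 mm above each well floor, going by the heights in the text, with almost no force on the wrist.
- I did not measure how deep each one sits after release.

**What went wrong or disagreed:**
- **Missed first grasp:** on the first try at the large jar, the fingers came down on its lid and shut on top of it. They pushed down with about 77 N at the wrist, under the 120 N limit, and seem to have tipped the jar for a moment. It stood upright again once I lifted off. I measured again, and the second grasp held.
- **A limit I can't rule on:** the fingers did the pressing, as far as I can tell. I can't say how that push counts against the 40 N limit on the arm and gripper body.
- **Measurements:** heights measured from the camera views differed from the text by up to about 17 mm for the lids and caps and about 3 mm for the wells. Positions in the plane differed by about 2–5 mm between cameras. I checked each grasp with a close wrist view.

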